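# Nest a lens barrel in its V-block against the hidden seat and hold it down

### The job

Take the lens barrel out of its foam cradle and lay it in the V-block of the optical stage with its glass nose towards the detector's port but still outside it. Then slide it along the V into the port, gently, until you feel it meet the seat hidden inside, whose depth was set by the last user. Finish while still holding it there, nose kept up against the seat and the barrel pressed down firmly, with about 15 N, onto both flanks of the V so that it could be clamped; do not let go, and leave the things around alone.

Things in the scene. Friction and masses are not known exactly. Their poses are not given: they have to be found in the camera images.
- barrel_center (a point): centre of the loose lens barrel: plain round satin-aluminium tube, 36 mm diameter, 150 mm long, 0.15 to 0.25 kg. On its axis at mid-length; x runs along the barrel to the glass nose (brass rim, black ring, blue band nearer that end); the tail is a black knurled ring. It may be rolled about x. At the start it lies level in the cradle, its axis 46 mm above the bench.
- barrel_nose (a point): centre of the barrel's flat nose face, on its axis 75 mm ahead of barrel_center; same axes
- cradle: fixed white tray 196 x 96 mm, rim 14 mm high, with two black foam saddles (72 mm wide, tops 41 mm above the bench) whose V notches carry the barrel near its ends; the 80 mm between them are free for fingers, down to the tray's floor 3 mm above the bench. Origin on the bench under the tray's centre; x along the barrel, the way its nose points.
- stage: fixed optical stage: grey breadboard 250 x 120 x 12 mm with a steel V-block (vee_far, vee_near) and, at its +x end, the blue-grey detector. Origin on the bench below the V's axis; x runs along the V to the detector, z up. The V is a right angle opening upwards (flanks at 45 degrees); a seated barrel has its axis level along x, at y = 0, 60 mm above the origin.
- vee_far: the V's flank on the stage's +y side, facing -y and up; same origin and axes as the stage. Each flank has two rigid polished lands (friction about 0.2), x = -60 to -38 mm and x = +40 to +62 mm, tops 53 mm above the bench, outer faces at y = 32 mm. The 78 mm between the lands are cut down to 25 mm above the bench (screw heads 30 mm), so that fingers can straddle the barrel there.
- vee_near: the V's flank on the stage's -y side, facing +y and up, the mirror image of vee_far; same origin and axes as the stage
- detector: detector head on the stage, same origin and axes: blue-grey housing x = +70 to +150 mm, 76 mm wide, top 91 mm above the bench. The port in its front face is a 43 mm bore on the V's axis (3 mm of room round a barrel in the V). In it sits a flat rigid seat, the stop for the nose, locked 8 to 24 mm behind the mouth: how deep differs each time and is found by feel.
- port_mouth (a point): centre of the port's mouth in the detector's front face, on the V's axis, 70 mm along x and 60 mm up from the stage's origin; x points into the bore, same axes as the stage
- slide_box_center (a point): bystander: small beige card box of slides, 54 x 84 x 31 mm, the one left of the cradle; its centre
- tape_roll_center (a point): bystander: black roll of tape with a yellow core, 60 mm diameter, 19 mm high, lying flat; its centre
- powder_jar_center (a point): bystander: white jar with a lime lid, 43 mm diameter, 74 mm high, the one nearest the stage; its centre
- marker_center (a point): bystander: white marker pen with a blue cap, 138 mm long, 12 mm thick, lying on the bench; its centre

How it is judged:
On the way, in this order (a step that is already met when the one before it is completed fails the run):
1. the barrel is lifted clear of the cradle in the gripper (height (world z) of barrel_center above 0.072 m and contact force between lens_barrel and cradle below 0.05 N and contact force between the fingers and lens_barrel above 1 N), for 0.1 s.
2. the barrel lies in the V on both flanks, nose towards the port and still outside it (contact force between lens_barrel and vee_far above 0.3 N and contact force between lens_barrel and vee_near above 0.3 N and x of barrel_nose in the frame of port_mouth below 0 m and distance between barrel_nose and port_mouth below 0.05 m and angle between the x axis of barrel_center and the x axis of stage, either way round below 0.06 rad), for 0.1 s.
3. the nose has been slid into the port and meets the seat (x of barrel_nose in the frame of port_mouth above 0.006 m and contact force between lens_barrel and detector above 0.7 N), for 0.1 s.
At the end, for the whole second after the job is handed in: Still held, at rest: the barrel bears on each flank of the V with over 3 N (its weight alone gives under 2 N), its axis within 1.5 mm of the seated place and 0.025 rad of the V, and its nose, inside the port, is kept against the seat with over 0.5 N (contact force between lens_barrel and vee_far above 3 N and contact force between lens_barrel and vee_near above 3 N and contact force between lens_barrel and detector above 0.5 N and x of barrel_nose in the frame of port_mouth above 0.006 m and angle between the x axis of barrel_center and the x axis of stage, either way round below 0.025 rad and y of barrel_center in the frame of stage between -0.0015 and 0.0015 m and z of barrel_center in the frame of stage between 0.0582 and 0.0615 m and contact force between the fingers and lens_barrel above 2 N and linear speed of lens_barrel below 0.01 m/s); the arm keeps its last pose, push and grip.
It fails at once if the barrel is rammed against the detector or its seat (over 30 N) (contact force between lens_barrel and detector above 30 N).
It fails at once if the barrel is dropped or forced hard onto a flank of the V (over 45 N) (contact force between lens_barrel and vee_far above 45 N or contact force between lens_barrel and vee_near above 45 N).
It fails at once if a bystander is disturbed (moved over 20 mm) (distance of any of slide_box_center, tape_roll_center, powder_jar_center, marker_center from where it was at the start of the episode above 0.02 m).
It also fails if it takes over 48 s, if anything falls off the work surface, if the arm or the gripper's body presses on something with over 40 N, if the wrist force passes 120 N, or if a joint passes its speed limit or range.

### The arm

A 7-joint arm with a two-finger parallel gripper is mounted at the origin on a cart in front of the work surface, level with it; the furniture and walls round the work are solid. World frame = base frame: x ahead of the robot, y to its left, z up, the work surface at z = 0. Lengths are in m, angles in rad, forces in N, time in s.
With the tool pointing down it reaches from about 0.425 to 0.875 m from the base axis. Payload 4.7 kg.
Tool frame: the origin (TCP) lies on the centre line of the jaws, within the pads' length; the fingertips stand 14 mm ahead of it and the grasp point (between the pads) lies 5 mm behind it; z points along the fingers, y is the line along which they close (so a half turn about z gives the same grasp; the last joint's range is limited). The gripper opens to 87 mm and grips with 3 to 60 N. Pads are 19 mm wide; open, the fingers measure 117 mm over their backs; the gripper's body (75 mm by 190 mm) begins 51 mm behind the grasp point.
Start: joints at [-1.17, 0.321, -0.07, 1.45, 0.023, 1.371, -0.057], TCP at [0.245, 0.602, 0.237] pointing down, gripper open.
Joint ranges: [-2.86, 2.86], [-0.3, 2.09], [-1.38, 1.24], [0.06, 2.45], [-1.56, 4.7], [0.09, 2.05], [-2.69, 2.69]. Speed limits (rad/s): [2.57, 2.57, 3.14, 3.14, 3.14, 3.14, 3.14].

### API

Orientations are given as a rotation vector (axis times angle).
In Python, from bench import * gives the robot as it stands.
- The arm moves only by the shell command python3 -m jog 'ROWS' [FORCE]. ROWS is JSON, a list of rows, each an object of numbers: "claw": the finger opening in mm, from 0 to 87; "dx", "dy", "dz": the shift along the tool's x, y, z in mm; "spin": the turn about the tool's z in degrees. In form: [{"claw": .., "dx": .., "dy": .., "dz": .., "spin": ..}, ...]. A call has 1 to 20 rows; each row is the pose to reach, as a shift and turn from the pose commanded when the call began, along the tool's axes at that moment; what a row does not reach only later rows make up. A row lasts 1/12 s, in which the tool goes at most 41.7 mm and 7.16 degrees, less where a joint would pass 70% of its speed; a pose out of reach is approached as far as the arm can. A call with a gripper value outside its range is refused whole. The fingers move at their own pace and stop on an object; FORCE is the grip in N (left out, the last holds). Time passes only in rows, so rows that repeat a pose let the fingers close. It gives the time, the measured TCP pose, the force, the opening and the grip force at its end, in the units of the state.
- get_state(): the state, without advancing time (a new reading comes with each control period).
- get_image(name): name is "side" or "top"; returns a dict with "frame" (384x512x3 uint8, red, green, blue), "depth" (384x512 float32, m along the optical axis (not along the pixel's ray), 0 where there is no reading), "K" (3x3 intrinsics, pixels), "distortion" ([k1, k2, p1, p2, k3] as OpenCV has them; the pictures are not rectified), "T" (4x4, takes a point from camera to world coordinates). Camera axes: x right, y down, z forward; pixel columns grow to the right and rows downward; lengths in m; the calibration is good to about 2 mm. A picture is of the moment at which its call begins.
- close_job(): hands the job in; it is judged then, once.
The state is a dict: "time": time; "joint_positions": joint angles; "qd": joint speeds; "joint_torque": joint torques, N m; "position": TCP position; "tool_rot": TCP orientation; "ft_force": force on the tool from outside, world axes, zero at the start; "torque": the same for the moment, N m; "grip_width": opening from 0.0 (shut) to 1.0 (fully open); "grip_force": force on a finger pad.
Only numpy, scipy, OpenCV 4.12 (cv2) and the standard library are available. Lean on these libraries where they do the work, as an engineer would, in place of code of your own. Each camera call takes 0.05 s, during which the arm holds its last target. There are 200 camera calls.

## Working session

There is one attempt and no reset: what is moved stays moved. The work goes in short steps, Python scripts to look and compute and a shell command to move; the robot and the scene stay as the last step left them, time stands still between calls to the robot, and variables do not carry over. Pictures are saved under pics/ and viewed, at most 10 in all, crops included, and the job is handed in when it is done.

```bash
mkdir -p pics; ls; python3 - <<'E'
from bench import *
import cv2,numpy as np
s=get_state();print(s)
for n in("side","top"):
    d=get_image(n);np.savez(f"{n}0.npz",**d);cv2.imwrite(f"pics/{n}0.png",d["frame"][:,:,::-1]);print(n,d["K"].tolist(),d["distortion"],np.round(d["T"],3).tolist())
E
```

```text
pics
{'time': 0.0, 'joint_positions': array([-1.1699067 ,  0.32181141, -0.07008867,  1.45169512,  0.02258762,
        1.37079264, -0.0568954 ]), 'qd': array([ 4.55410030e-05,  1.62020653e-03,  3.89990824e-04, -1.20031839e-03,
       -4.64520860e-05, -4.49069744e-04,  1.12742391e-03]), 'joint_torque': array([-5.05037278e-04, -4.91292286e+01, -4.03987644e-01, -3.12525845e+01,
       -6.39721518e-02,  4.38476563e-02,  1.37228412e-04]), 'position': array([0.24502809, 0.60146893, 0.23545894]), 'tool_rot': array([-6.03675765e-01, -3.08275634e+00,  2.98178481e-03]), 'ft_force': array([ 0.08396239, -0.44088546,  0.4182552 ]), 'torque': array([ 0.0137457 , -0.04704014,  0.04986043]), 'grip_force': 0.0, 'grip_width': 0.9980499264463734}
side [[475.20215680281694, 0.0, 257.2475150446824], [0.0, 475.20215680281694, 190.7429390283503], [0.0, 0.0, 1.0]] [0.04700065 0.         0.         0.         0.        ] [[0.954, -0.196, 0.228, 0.167], [-0.3, -0.568, 0.766, -1.178], [-0.02, -0.799, -0.601, 0.925], [0.0, 0.0, 0.0, 1.0]]
top [[442.9269998921033, 0.0, 257.7515569276708], [0.0, 442.9269998921033, 190.60407221242585], [0.0, 0.0, 1.0]] [0.04444531 0.         0.         0.         0.        ] [[-0.013, -0.997, 0.081, 0.413], [-0.999, 0.015, 0.032, -0.078], [-0.033, -0.08, -0.996, 1.107], [0.0, 0.0, 0.0, 1.0]]
```

View pics/side0.png

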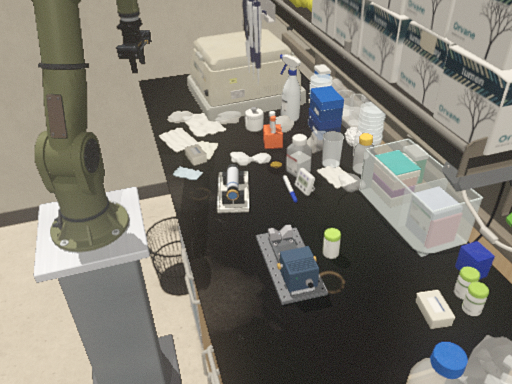

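View pics/top0.png

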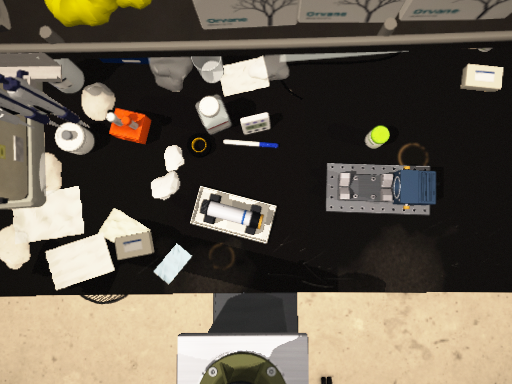

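The side view shows the cradle at about (233,190) and the stage at (290,265). In the top view the barrel runs from (205,208) to (263,222) with its nose to the right. The stage spans (327,163)–(435,215), with the detector at its right end, so the V points to about −y.

```bash
cat > h.py <<'E'
import numpy as np,cv2
def cloud(d):
    h,w=d["depth"].shape;u,v=np.meshgrid(np.arange(w),np.arange(h))
    p=np.stack([u,v],-1).reshape(-1,1,2).astype(np.float32)
    n=cv2.undistortPoints(p,d["K"],np.array(d["distortion"])).reshape(h,w,2)
    z=d["depth"];P=np.dstack([n[...,0]*z,n[...,1]*z,z])
    W=P@d["T"][:3,:3].T+d["T"][:3,3];W[z<=0]=np.nan
    return W
def plane(d,uv,z):
    n=cv2.undistortPoints(np.array(uv,np.float32).reshape(-1,1,2),d["K"],np.array(d["distortion"])).reshape(-1,2)
    r=np.c_[n,np.ones(len(n))]@d["T"][:3,:3].T;o=d["T"][:3,3]
    return o+r*((z-o[2])/r[:,2])[:,None]
E
python3 - <<'E'
from h import *
d=dict(np.load("top0.npz"));W=cloud(d);f=d["frame"]
def box(u0,u1,v0,v1):
    m=np.zeros(f.shape[:2],bool);m[v0:v1,u0:u1]=True;return m
def rep(name,m):
    p=W[m][:,:2];z=np.median(W[m][:,2]);r=cv2.minAreaRect((p*1000).astype(np.float32));print(name,m.sum(),"z",round(z,4),"mean",p.mean(0).round(4),"rect",np.round(r[0],1),np.round(r[1],1),round(r[2],2))
    pix=np.argwhere(m)[:,::-1].astype(np.float32);r=cv2.minAreaRect(pix);print("   pix rect",np.round(r[0],1),np.round(r[1],1),round(r[2],2))
Z=W[...,2]
print("bench z",np.nanmedian(Z[box(290,320,100,200)]))
bx=box(185,285,180,250)
rep("barrel top",bx&(Z>0.052))
rep("cradle all",bx&(Z>0.008))
sx=box(320,445,155,225)
rep("det top",sx&(Z>0.08))
rep("vee",box(335,390,165,210)&(Z>0.045)&(Z<.06))
rep("board",sx&(Z>0.007))
j=box(355,395,120,152);rep("jar",j&(Z>.05))
# big crops
a=f[180:250,185:285];b=f[150:225,320,]
c=np.vstack([cv2.resize(f[180:250,185:285],None,fx=4,fy=4,interpolation=3)[:, :400],]);e=cv2.resize(f[155:225,320:440],None,fx=4,fy=4,interpolation=3)[:,:480]
s=dict(np.load("side0.npz"))["frame"];g=cv2.resize(s[160:310,210:345],None,fx=2,fy=2,interpolation=3)
row=np.hstack([c[:280,:400][:, :400]*1, e[:280,:400]]);low=np.zeros((300,800,3),np.uint8);low[:,:270]=g;low[:280,300:380]=e[:,400:480]
cv2.imwrite("pics/crop1.png",np.vstack([row,low])[:,:,::-1])
E
```

```text
bench z -0.0009754925129543679
barrel top 863 z 0.0611 mean [0.445 0.02 ] rect [445.2  20.4] [150.   34.5] 74.38
   pix rect [230.8 213.3] [63.3 14.5] 14.86
cradle all 1573 z 0.0554 mean [0.4453 0.0212] rect [445.2  20.5] [195.9  96. ] 74.43
   pix rect [232.6 214. ] [79.  38.9] 14.74
det top 1203 z 0.0877 mean [ 0.5   -0.408] rect [ 499.8 -409.7] [83.2 75.2] 87.13
   pix rect [417.5 186.5] [33. 37.] 90.0
vee 295 z 0.0514 mean [ 0.5053 -0.2909] rect [ 505. -297.] [117.3  63.8] 86.75
   pix rect [364.4 186.4] [50.2 26.9] 2.39
board 5178 z 0.0241 mean [ 0.5013 -0.3346] rect [ 503.6 -337.3] [258.7 138.1] 82.23
   pix rect [381.3 188.5] [113.6  55.4] 6.4
jar 299 z 0.0731 mean [ 0.6232 -0.3311] rect [ 624.4 -332.7] [41.3 39.9] 86.75
   pix rect [379.5 135. ] [18. 19.] 90.0
```

View pics/crop1.png

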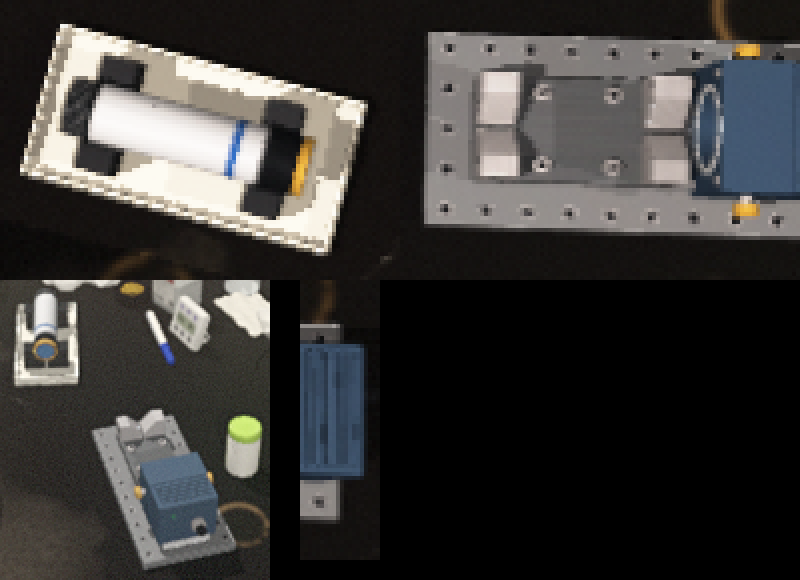

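The crops show the barrel, nose right with the blue band near the brass rim, matching its 150 mm length, and a clear V with lands and a port. Next I check path clearance and refine the stage pose.

```bash
python3 - <<'E'
from h import *
from scipy.spatial.transform import Rotation as R
from bench import *
s=get_state();M=R.from_rotvec(s["tool_rot"]).as_matrix();print(M.round(3))
W=np.vstack([cloud(dict(np.load(n+"0.npz"))).reshape(-1,3) for n in("top","side")])
def clear(a,b,rad=.12):
    a,b=np.array(a),np.array(b)
    for t in np.linspace(0,1,9):
        p=a+(b-a)*t;m=np.hypot(W[:,0]-p[0],W[:,1]-p[1])<rad;z=W[m][:,2]
        print(p.round(3),round(np.hypot(*p),3),np.percentile(z,99.5).round(3) if m.any() else None)
clear((.245,.602),(.445,.02));clear((.445,.02),(.505,-.28))
# stage angle from board edges: grey mask pixels cast on z=.012
d=dict(np.load("top0.npz"));f=d["frame"].astype(int);Wt=cloud(d)
m=(f.min(2)>55)&(f.max(2)-f.min(2)<25);m[:155]=0;m[222:]=0;m[:,:322]=0;m[:,445:]=0
n,l,st,c=cv2.connectedComponentsWithStats(m.astype(np.uint8));k=1+st[1:,4].argmax();print(st[k])
pts=np.argwhere(l==k)[:,::-1]
P=plane(d,pts,0.012)[:,:2]*1000;r=cv2.minAreaRect(P.astype(np.float32));print("board",r)
for lo,name in((0,"upper"),(1,"lower")):
    us=np.arange(335,392);vs=[(pts[pts[:,0]==u][:,1].max() if lo else pts[pts[:,0]==u][:,1].min())+(.5 if lo else -.5) for u in us]
    Q=plane(d,np.c_[us,vs],0.012);k=np.polyfit(Q[:,1],Q[:,0],1);print(name,"slope deg",np.degrees(np.arctan(k[0])),"x at y=-.297",np.polyval(k,-.297))
E
```

```text
[[-0.926  0.377 -0.001]
 [ 0.377  0.926 -0.002]
 [-0.    -0.002 -1.   ]]
[0.245 0.602] 0.65 0.469
[0.27  0.529] 0.594 0.468
[0.295 0.456] 0.544 0.442
[0.32  0.384] 0.5 0.033
[0.345 0.311] 0.464 0.034
[0.37  0.238] 0.44 0.034
[0.395 0.165] 0.428 0.064
[0.42  0.093] 0.43 0.065
[0.445 0.02 ] 0.445 0.066
[0.445 0.02 ] 0.445 0.066
[ 0.452 -0.018] 0.453 0.066
[ 0.46  -0.055] 0.463 0.065
[ 0.468 -0.093] 0.477 0.065
[ 0.475 -0.13 ] 0.492 0.064
[ 0.482 -0.168] 0.511 0.053
[ 0.49  -0.205] 0.531 0.053
[ 0.498 -0.243] 0.553 0.054
[ 0.505 -0.28 ] 0.577 0.09
[ 326  163  104   52 3696]
board ((502.64959716796875, -335.67401123046875), (249.67539978027344, 120.54463958740234), 87.11751556396484)
upper slope deg 3.108514603288571 x at y=-.297 0.5649498028492987
lower slope deg 3.2890345530485803 x at y=-.297 0.4444853740531406
```

```bash
python3 -m jog '[{"claw":87,"dx":-35,"dy":-40,"dz":5,"spin":5},{"claw":87,"dx":-70,"dy":-80,"dz":10,"spin":10},{"claw":87,"dx":-95,"dy":-108,"dz":15,"spin":16},{"claw":87,"dx":-120,"dy":-137,"dz":20,"spin":22},{"claw":87,"dx":-145,"dy":-166,"dz":25,"spin":28},{"claw":87,"dx":-170,"dy":-195,"dz":30,"spin":34},{"claw":80,"dx":-195,"dy":-223,"dz":35,"spin":40},{"claw":80,"dx":-220,"dy":-252,"dz":40,"spin":46},{"claw":80,"dx":-245,"dy":-280,"dz":45,"spin":52},{"claw":80,"dx":-270,"dy":-309,"dz":50,"spin":58},{"claw":80,"dx":-295,"dy":-338,"dz":55,"spin":64},{"claw":80,"dx":-320,"dy":-366,"dz":60,"spin":70},{"claw":80,"dx":-345,"dy":-395,"dz":65,"spin":75},{"claw":80,"dx":-365,"dy":-418,"dz":70,"spin":79},{"claw":80,"dx":-385,"dy":-441,"dz":70,"spin":82},{"claw":80,"dx":-398,"dy":-456,"dz":70,"spin":83.4},{"claw":80,"dx":-404,"dy":-462.6,"dz":70,"spin":83.4},{"claw":80,"dx":-404,"dy":-462.6,"dz":70,"spin":83.4},{"claw":80,"dx":-404,"dy":-462.6,"dz":70,"spin":83.4}]'
python3 - <<'E'
from bench import *
from scipy.spatial.transform import Rotation as R
import numpy as np,cv2
s=get_state();M=R.from_rotvec(s["tool_rot"]).as_matrix();print(M.round(3),s["position"],np.degrees(np.arctan2(M[1,1],M[0,1])))
d=np.array([.4452,.0204,.16])-s["position"];print(d@M*1000)
for n in("top","side"):
    i=get_image(n);np.savez(n+"1.npz",**i)
E
```

```text
time: 1.68
position: [0.4446, 0.0221, 0.1664]
tool_rot: [-2.5, -1.901, 0.0]
ft_force: [0.5, 0.4, -1.0]
grip_width: 0.92
grip_force: 0.0
[[ 0.267  0.964 -0.001]
 [ 0.964 -0.267  0.001]
 [ 0.    -0.001 -1.   ]] [0.4445676  0.02206611 0.16638159] -15.512918538197193
[-1.43907186  1.05938621  6.38022952]
```

```bash
python3 -m jog '[{"claw":80,"dx":-1.4,"dy":1,"dz":25},{"claw":80,"dx":-1.4,"dy":1,"dz":50},{"claw":80,"dx":-1.4,"dy":1,"dz":75},{"claw":80,"dx":-1.4,"dy":1,"dz":95},{"claw":80,"dx":-1.4,"dy":1,"dz":110},{"claw":80,"dx":-1.4,"dy":1,"dz":120},{"claw":80,"dx":-1.4,"dy":1,"dz":125},{"claw":80,"dx":-1.4,"dy":1,"dz":125},{"claw":80,"dx":-1.4,"dy":1,"dz":125}]' 25
python3 - <<'E'
from bench import *
import cv2
i=get_image("side");cv2.imwrite("pics/s2.png",cv2.resize(i["frame"][120:270,180:330],None,fx=4,fy=4,interpolation=3)[:,:,::-1])
E
```

```text
$[0]: bad value
```

View pics/s2.png

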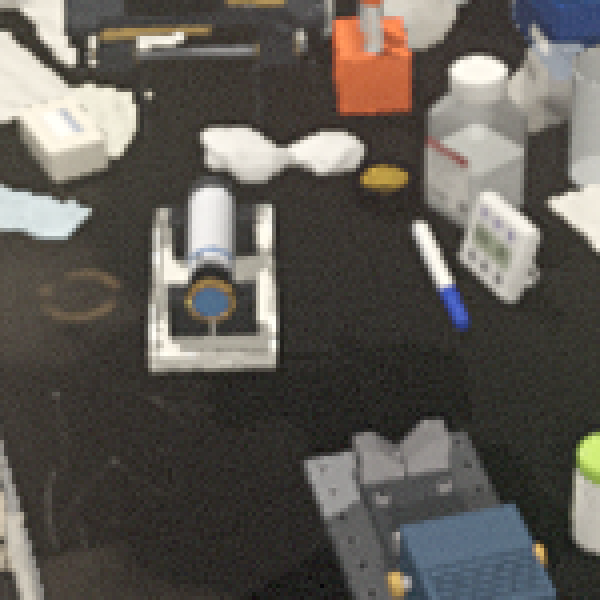

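The move was refused for its missing spin field. The picture shows the barrel still in the cradle, nose at about (210,300) in the crop, with the gripper above it at the top edge. I am retyping the move with every field.

```bash
python3 -m jog '[{"claw":80,"dx":-1.4,"dy":1,"dz":25,"spin":0},{"claw":80,"dx":-1.4,"dy":1,"dz":50,"spin":0},{"claw":80,"dx":-1.4,"dy":1,"dz":75,"spin":0},{"claw":80,"dx":-1.4,"dy":1,"dz":95,"spin":0},{"claw":80,"dx":-1.4,"dy":1,"dz":110,"spin":0},{"claw":80,"dx":-1.4,"dy":1,"dz":120,"spin":0},{"claw":80,"dx":-1.4,"dy":1,"dz":125,"spin":0},{"claw":80,"dx":-1.4,"dy":1,"dz":125,"spin":0},{"claw":80,"dx":-1.4,"dy":1,"dz":125,"spin":0}]' 25
python3 - <<'E'
from bench import *
import cv2
s=get_state();print(s["position"],s["ft_force"])
i=get_image("side");cv2.imwrite("pics/s3.png",cv2.resize(i["frame"][120:270,180:330],None,fx=4,fy=4,interpolation=3)[:,:,::-1])
E
```

```text
time: 2.58
position: [0.4459, 0.02, 0.0421]
tool_rot: [2.501, 1.901, 0.001]
ft_force: [1.0, -0.3, -0.2]
grip_width: 0.921
grip_force: 0.0
[0.44593779 0.02003288 0.04206084] [ 1.00129417 -0.29875593 -0.16946816]
```

View pics/s3.png

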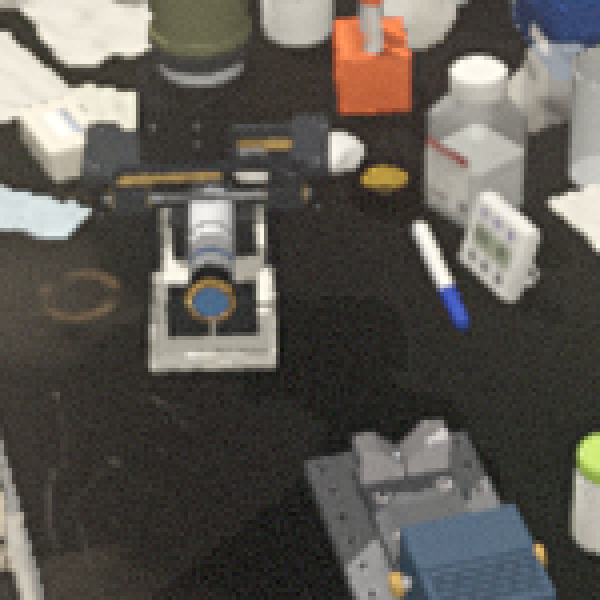

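The fingers straddle the barrel symmetrically, at crop (160–255, 200). Now I close and lift.

```bash
python3 -m jog '[{"claw":30,"dx":0,"dy":0,"dz":0,"spin":0},{"claw":30,"dx":0,"dy":0,"dz":0,"spin":0},{"claw":30,"dx":0,"dy":0,"dz":0,"spin":0},{"claw":30,"dx":0,"dy":0,"dz":0,"spin":0},{"claw":30,"dx":0,"dy":0,"dz":0,"spin":0},{"claw":30,"dx":0,"dy":0,"dz":0,"spin":0},{"claw":30,"dx":0,"dy":0,"dz":0,"spin":0},{"claw":30,"dx":0,"dy":0,"dz":0,"spin":0},{"claw":30,"dx":0,"dy":0,"dz":0,"spin":0},{"claw":30,"dx":0,"dy":0,"dz":0,"spin":0}]' 25; python3 -m jog '[{"claw":30,"dx":0,"dy":0,"dz":-5,"spin":0},{"claw":30,"dx":0,"dy":0,"dz":-15,"spin":0},{"claw":30,"dx":0,"dy":0,"dz":-30,"spin":0},{"claw":30,"dx":0,"dy":0,"dz":-45,"spin":0},{"claw":30,"dx":0,"dy":0,"dz":-60,"spin":0},{"claw":30,"dx":0,"dy":0,"dz":-75,"spin":0},{"claw":30,"dx":0,"dy":0,"dz":-85,"spin":0},{"claw":30,"dx":0,"dy":0,"dz":-85,"spin":0},{"claw":30,"dx":0,"dy":0,"dz":-85,"spin":0},{"claw":30,"dx":0,"dy":0,"dz":-85,"spin":0}]'
cat > go.py <<'E'
from bench import *
from h import *
from scipy.spatial.transform import Rotation as R
O=np.array([.5047,-.297]);a=np.radians(-93.05);e=np.array([np.cos(a),np.sin(a)]);n=np.array([-e[1],e[0]])
def st():
    s=get_state();M=R.from_rotvec(s["tool_rot"]).as_matrix();p=s["position"]
    q=p[:2]-O;f=s["ft_force"]
    print("t",round(s["time"],2),"stage x %.1f y %.1f z %.1f mm"%(q@e*1e3,q@n*1e3,p[2]*1e3),"yaw err",round((np.degrees(np.arctan2(M[1,1],M[0,1]))+3.05),2),"F stage x %.2f y %.2f z %.2f"%(f[:2]@e,f[:2]@n,f[2]),"grip",s["grip_force"],s["grip_width"]*87,"tool_z",M[:,2].round(4),"T",s["torque"].round(2))
    return s,M
def to(sx,sy,z):
    s,M=st();g=np.r_[O+(sx*e+sy*n)/1e3,z/1e3];print("shift",((g-s["position"])@M*1000).round(1))
E
python3 -c "
from go import *
to(-17,0,110)
for n in('top','side'):
    i=get_image(n);np.savez(n+'2.npz',**i)
"
```

```text
time: 3.47
position: [0.4446, 0.0198, 0.0414]
tool_rot: [-2.501, -1.899, 0.002]
ft_force: [-3.1, 1.1, 3.8]
grip_width: 0.406
grip_force: 25.0
time: 4.3
position: [0.445, 0.0195, 0.126]
tool_rot: [-2.501, -1.9, 0.001]
ft_force: [-0.1, -0.2, -2.0]
grip_width: 0.402
grip_force: 25.0
t 4.3 stage x -312.8 y -76.4 z 126.0 mm yaw err -12.51 F stage x 0.19 y -0.05 z -2.03 grip 24.981237170286477 34.98938416629723 tool_z [-7.e-04 -2.e-04 -1.e+00] T [-0.11  0.06  0.04]
shift [-272.3  138.7   16. ]
```

```bash
python3 -m jog '[{"claw":30,"dx":-10,"dy":5,"dz":0,"spin":0},{"claw":30,"dx":-30,"dy":15,"dz":0,"spin":-1},{"claw":30,"dx":-55,"dy":28,"dz":0,"spin":-2},{"claw":30,"dx":-80,"dy":41,"dz":0,"spin":-3.5},{"claw":30,"dx":-105,"dy":54,"dz":0,"spin":-5},{"claw":30,"dx":-130,"dy":67,"dz":0,"spin":-6.5},{"claw":30,"dx":-155,"dy":80,"dz":0,"spin":-8},{"claw":30,"dx":-180,"dy":93,"dz":0,"spin":-9.5},{"claw":30,"dx":-205,"dy":106,"dz":0,"spin":-11},{"claw":30,"dx":-227,"dy":117,"dz":0,"spin":-12},{"claw":30,"dx":-245,"dy":126,"dz":0,"spin":-12.5},{"claw":30,"dx":-258,"dy":133,"dz":0,"spin":-12.5},{"claw":30,"dx":-265,"dy":136.5,"dz":0,"spin":-12.5},{"claw":30,"dx":-267.4,"dy":137.6,"dz":0,"spin":-12.5},{"claw":30,"dx":-267.4,"dy":137.6,"dz":0,"spin":-12.5},{"claw":30,"dx":-267.4,"dy":137.6,"dz":0,"spin":-12.5},{"claw":30,"dx":-267.4,"dy":137.6,"dz":0,"spin":-12.5},{"claw":30,"dx":-267.4,"dy":137.6,"dz":0,"spin":-12.5}]'
python3 - <<'E'
from go import *
to(-22,0,85)
t=get_image("top");s=get_image("side");np.savez("top3.npz",**t);np.savez("side3.npz",**s)
a=cv2.resize(t["frame"][150:225,320:440],(640,400),interpolation=2)[:,:400]
b=cv2.resize(s["frame"][190:310,230:350],(400,400),interpolation=2)
cv2.imwrite("pics/c3.png",np.hstack([a,b])[:,:,::-1])
E
```

```text
time: 5.9
position: [0.5065, -0.2737, 0.1265]
tool_rot: [-2.278, -2.163, -0.001]
ft_force: [0.4, -0.0, -1.2]
grip_width: 0.409
grip_force: 25.0
t 5.9 stage x -23.4 y 0.6 z 126.5 mm yaw err 0.08 F stage x -0.01 y 0.43 z -1.20 grip 24.98129064682871 35.62649480090614 tool_z [ 2.e-04  1.e-03 -1.e+00] T [-0.07  0.04 -0.05]
shift [-1.4 -0.6 41.5]
```

View pics/c3.png

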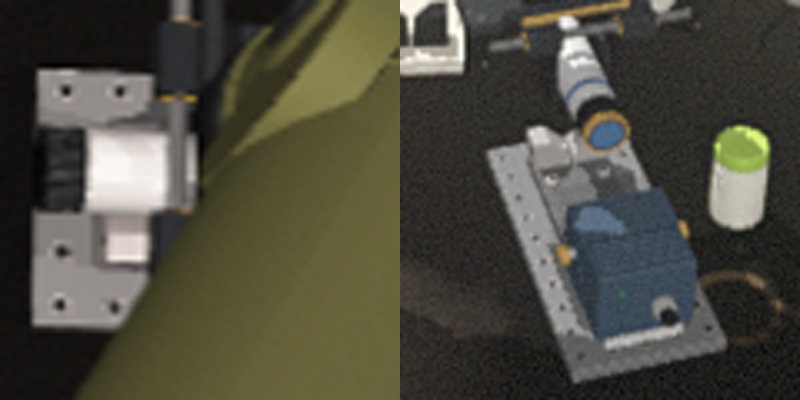

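The barrel hangs level over the V, with its nose at crop (607,130) on the right, short of the detector. I measure the nose in the side view against the stage in the same view before lowering.

```bash
python3 - <<'E'
from go import *
d=dict(np.load("side3.npz"));W=cloud(d);f=d["frame"].astype(int)
u,v=np.meshgrid(np.arange(512),np.arange(384))
def S(p): q=p[...,:2]-O; return np.stack([q@e,q@n,p[...,2]],-1)*1e3
m=(f[...,2]>f[...,0]+25)&(u>280)&(u<302)&(v>218)&(v<240)
uv=np.argwhere(m)[:,::-1];print("glass px",m.sum(),uv.mean(0),"depth",np.nanmedian(S(W[m]),0).round(1),"ray",S(plane(d,[uv.mean(0)],.1315)).round(1))
# barrel points by depth: highest along axis
B=S(W);b=(B[...,2]>105)&(B[...,2]<160)&(B[...,0]>-5)&(B[...,0]<70)&(abs(B[...,1])<25)
P=B[b];print("barrel pts",len(P))
from scipy.optimize import least_squares
r=least_squares(lambda x:np.hypot(P[:,1]-x[0]-x[2]*P[:,0],P[:,2]-x[1]-x[3]*P[:,0])-18,[0,131,0,0],loss="soft_l1");print("axis y,z, slopes",r.x.round(3),"x range",P[:,0].min(),P[:,0].max())
for nm in("side0","side3","top0"):
    d0=dict(np.load(nm+".npz"));B0=S(cloud(d0));f0=d0["frame"].astype(int)
    for c,zl,zh,xl,xh in(("det",80,100,60,160),("lands",44,60,-70,66)):
        q=B0[(B0[...,2]>zl)&(B0[...,2]<zh)&(B0[...,0]>xl)&(B0[...,0]<xh)&(abs(B0[...,1])<50)]
        print(nm,c,len(q),"x %s y %s z %s"%tuple(np.percentile(q[:,k],[1,50,99]).round(1) for k in range(3)))
E
```

```text
glass px 59 [291.52542373 230.16949153] depth [ 52.3  -1.7 130. ] ray [[ 53.5  -1.6 131.5]]
barrel pts 323
axis y,z, slopes [-2.52000e-01  1.30653e+02 -2.00000e-03 -7.00000e-03] x range -4.538958495108438 55.12748064506898
side0 det 799 x [ 73.3 118.7 154.1] y [-38.6  -1.9  36.7] z [81.1 87.8 93.1]
side0 lands 121 x [-57.  -41.3  51.3] y [-33.9   3.7  29.9] z [44.2 50.6 55.2]
side3 det 802 x [ 73.9 118.6 154.7] y [-38.5  -2.1  36.7] z [81.  87.8 93. ]
side3 lands 60 x [-55.8 -41.3  50.5] y [-33.7 -25.5 -11. ] z [44.1 50.5 55.5]
top0 det 1203 x [ 72.  110.7 152.2] y [-35.9   1.6  37.6] z [81.7 87.7 92.9]
top0 lands 361 x [-58.2  42.5  64.7] y [-31.3  -7.1  31.6] z [44.1 51.3 56.1]
```

```bash
sed -i 's/^O=np.array(\[.5047,-.297\])/O=np.array([.5046,-.2997])/' go.py
python3 -m jog '[{"claw":30,"dx":-2,"dy":-0.6,"dz":8,"spin":0},{"claw":30,"dx":-4,"dy":-0.6,"dz":20,"spin":0},{"claw":30,"dx":-5,"dy":-0.6,"dz":35,"spin":0},{"claw":30,"dx":-5,"dy":-0.6,"dz":48,"spin":0},{"claw":30,"dx":-5,"dy":-0.6,"dz":56,"spin":0},{"claw":30,"dx":-5,"dy":-0.6,"dz":60,"spin":0},{"claw":30,"dx":-5,"dy":-0.6,"dz":62,"spin":0},{"claw":30,"dx":-5,"dy":-0.6,"dz":62,"spin":0},{"claw":30,"dx":-5,"dy":-0.6,"dz":62,"spin":0},{"claw":30,"dx":-5,"dy":-0.6,"dz":62,"spin":0}]'
python3 - <<'E'
from go import *
st()
d=get_image("side");W=cloud(d);f=d["frame"].astype(int);cv2.imwrite("pics/s4.png",cv2.resize(d["frame"][180:310,230:350],(554,600),interpolation=2)[:,:,::-1])
E
```

```text
time: 6.83
position: [0.506, -0.2802, 0.0652]
tool_rot: [2.279, 2.16, 0.001]
ft_force: [0.1, -0.8, -1.1]
grip_width: 0.408
grip_force: 25.0
t 6.83 stage x -19.6 y 0.3 z 65.2 mm yaw err -0.01 F stage x 0.77 y 0.10 z -1.11 grip 24.981173663400114 35.53059692932156 tool_z [ 1.3e-03 -4.0e-04 -1.0e+00] T [-0.1   0.02 -0.02]
```

View pics/s4.png

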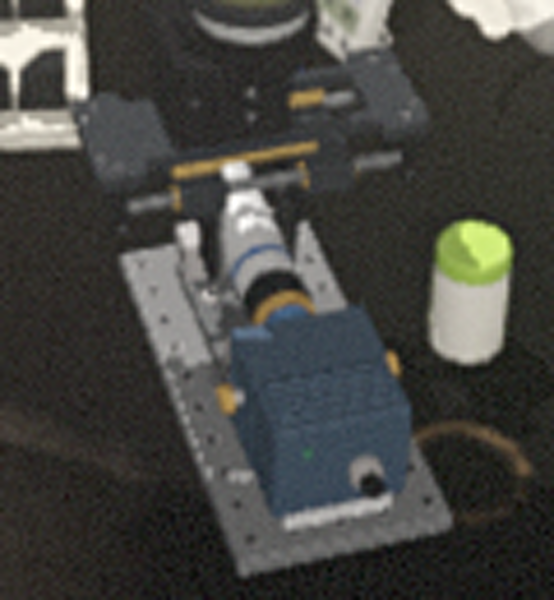

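The nose sits just behind the housing's front edge and is still outside, with the fingers in the gap between the lands. Now I lower by feel.

```bash
python3 -m jog '[{"claw":30,"dx":0,"dy":0,"dz":3,"spin":0},{"claw":30,"dx":0,"dy":0,"dz":5,"spin":0},{"claw":30,"dx":0,"dy":0,"dz":7,"spin":0},{"claw":30,"dx":0,"dy":0,"dz":8,"spin":0},{"claw":30,"dx":0,"dy":0,"dz":8,"spin":0},{"claw":30,"dx":0,"dy":0,"dz":8,"spin":0}]' >/dev/null
python3 -c "from go import *;st()"
python3 -m jog '[{"claw":30,"dx":0,"dy":0,"dz":0.5,"spin":0},{"claw":30,"dx":0,"dy":0,"dz":1,"spin":0},{"claw":30,"dx":0,"dy":0,"dz":1,"spin":0},{"claw":30,"dx":0,"dy":0,"dz":1,"spin":0}]' >/dev/null
python3 -c "from go import *;st()"
```

```text
t 7.38 stage x -19.8 y -0.3 z 56.5 mm yaw err -0.01 F stage x 0.19 y -1.02 z -1.58 grip 24.992561247199774 35.32495178392158 tool_z [-1.e-04  1.e-04 -1.e+00] T [-0.1   0.04 -0.02]
t 7.72 stage x -19.7 y 0.0 z 55.7 mm yaw err -0.01 F stage x -0.66 y 0.60 z -1.14 grip 24.994605048559606 35.78659813728242 tool_z [ 5.e-04 -2.e-04 -1.e+00] T [-0.13 -0.09 -0.01]
```

```bash
for i in 1 2; do python3 -m jog '[{"claw":30,"dx":0,"dy":0,"dz":0.5,"spin":0},{"claw":30,"dx":0,"dy":0,"dz":0.5,"spin":0},{"claw":30,"dx":0,"dy":0,"dz":1,"spin":0},{"claw":30,"dx":0,"dy":0,"dz":1,"spin":0},{"claw":30,"dx":0,"dy":0,"dz":1,"spin":0}]' >/dev/null
python3 -c "from go import *;st()"; done
```

```text
t 8.13 stage x -19.6 y 0.2 z 55.4 mm yaw err 0.01 F stage x -1.96 y -2.10 z 6.03 grip 25.029057967476547 35.68727115088655 tool_z [ 8.e-04  1.e-04 -1.e+00] T [0.12 0.35 0.15]
t 8.55 stage x -19.6 y 0.2 z 55.4 mm yaw err 0.01 F stage x -2.73 y -3.63 z 12.25 grip 25.038886140100658 35.355872282088356 tool_z [ 1.e-03  7.e-04 -1.e+00] T [0.4  0.82 0.18]
```

Both flanks are felt: z stops at 55.4 and Fz rises about 6 N/mm. I ease the press and the lateral force, then slide.

```bash
cat > chk.py <<'E'
from go import *
import sys
s,M=st();sys.exit(int(s["ft_force"][:2]@e<-4.5))
E
python3 -m jog '[{"claw":30,"dx":0,"dy":-0.3,"dz":-0.7,"spin":0},{"claw":30,"dx":0,"dy":-0.5,"dz":-1.4,"spin":0},{"claw":30,"dx":0,"dy":-0.5,"dz":-1.4,"spin":0},{"claw":30,"dx":0,"dy":-0.5,"dz":-1.4,"spin":0}]' >/dev/null
python3 chk.py; python3 -m jog '[{"claw":30,"dx":-1,"dy":0,"dz":0,"spin":0},{"claw":30,"dx":-2,"dy":0,"dz":0,"spin":0},{"claw":30,"dx":-3,"dy":0,"dz":0,"spin":0},{"claw":30,"dx":-4,"dy":0,"dz":0,"spin":0},{"claw":30,"dx":-5,"dy":0,"dz":0,"spin":0},{"claw":30,"dx":-6,"dy":0,"dz":0,"spin":0},{"claw":30,"dx":-6,"dy":0,"dz":0,"spin":0},{"claw":30,"dx":-6,"dy":0,"dz":0,"spin":0}]' >/dev/null; python3 chk.py
```

```text
t 8.88 stage x -19.7 y 0.1 z 55.5 mm yaw err -0.0 F stage x -0.84 y 1.14 z 5.00 grip 25.006836256943643 35.43688095892192 tool_z [ 1.6e-03 -4.0e-04 -1.0e+00] T [-0.02 -0.14  0.09]
t 9.55 stage x -14.3 y 0.2 z 55.5 mm yaw err 0.03 F stage x -1.64 y 1.09 z 5.89 grip 25.02061230596155 35.27164539769321 tool_z [ 1.4e-03  6.0e-04 -1.0e+00] T [ 0.26 -0.16  0.26]
```

```bash
python3 -m jog '[{"claw":30,"dx":-1,"dy":0,"dz":-0.3,"spin":0},{"claw":30,"dx":-2,"dy":0,"dz":-0.4,"spin":0},{"claw":30,"dx":-3,"dy":0,"dz":-0.4,"spin":0},{"claw":30,"dx":-4,"dy":0,"dz":-0.4,"spin":0},{"claw":30,"dx":-5,"dy":0,"dz":-0.4,"spin":0},{"claw":30,"dx":-6,"dy":0,"dz":-0.4,"spin":0},{"claw":30,"dx":-6,"dy":0,"dz":-0.4,"spin":0}]' >/dev/null; python3 chk.py && python3 -m jog '[{"claw":30,"dx":-1,"dy":0,"dz":0,"spin":0},{"claw":30,"dx":-2,"dy":0,"dz":0,"spin":0},{"claw":30,"dx":-3,"dy":0,"dz":0,"spin":0},{"claw":30,"dx":-4,"dy":0,"dz":0,"spin":0},{"claw":30,"dx":-4,"dy":0,"dz":0,"spin":0}]' >/dev/null; python3 chk.py && python3 -m jog '[{"claw":30,"dx":-1,"dy":0,"dz":0,"spin":0},{"claw":30,"dx":-2,"dy":0,"dz":0,"spin":0},{"claw":30,"dx":-3,"dy":0,"dz":0,"spin":0},{"claw":30,"dx":-3,"dy":0,"dz":0,"spin":0}]' >/dev/null; python3 chk.py
```

```text
t 10.13 stage x -7.5 y 0.0 z 55.6 mm yaw err -0.02 F stage x -0.30 y 4.28 z 3.41 grip 24.999975976534188 35.55435020806748 tool_z [ 1.5e-03 -6.0e-04 -1.0e+00] T [-0.01 -0.9   0.11]
t 10.55 stage x -3.5 y -0.0 z 55.7 mm yaw err -0.02 F stage x -2.18 y 4.51 z 4.06 grip 24.99982711393386 35.226615714656454 tool_z [ 1.5e-03 -5.0e-04 -1.0e+00] T [ 0.06 -0.98  0.06]
t 10.88 stage x -0.6 y -0.0 z 55.7 mm yaw err -0.02 F stage x -0.78 y 4.49 z 4.41 grip 24.999993494711816 35.4576877521907 tool_z [ 1.5e-03 -4.0e-04 -1.0e+00] T [ 0.08 -0.98  0.06]
```

```bash
python3 chk.py && python3 -m jog '[{"claw":30,"dx":-1,"dy":0,"dz":0,"spin":0},{"claw":30,"dx":-2,"dy":0,"dz":0,"spin":0},{"claw":30,"dx":-2,"dy":0,"dz":0,"spin":0}]' >/dev/null; python3 chk.py && python3 -m jog '[{"claw":30,"dx":-1,"dy":0,"dz":0,"spin":0},{"claw":30,"dx":-2,"dy":0,"dz":0,"spin":0},{"claw":30,"dx":-2,"dy":0,"dz":0,"spin":0}]' >/dev/null; python3 chk.py && python3 -m jog '[{"claw":30,"dx":-1,"dy":0,"dz":0,"spin":0},{"claw":30,"dx":-2,"dy":0,"dz":0,"spin":0},{"claw":30,"dx":-2,"dy":0,"dz":0,"spin":0}]' >/dev/null; python3 chk.py
```

```text
t 10.88 stage x -0.6 y -0.0 z 55.7 mm yaw err -0.02 F stage x -0.78 y 4.49 z 4.41 grip 24.999993494711816 35.4576877521907 tool_z [ 1.5e-03 -4.0e-04 -1.0e+00] T [ 0.08 -0.98  0.06]
t 11.13 stage x 1.4 y -0.0 z 55.6 mm yaw err -0.01 F stage x -1.18 y 4.90 z 3.91 grip 25.00010888557881 35.07356862487947 tool_z [ 1.4e-03 -4.0e-04 -1.0e+00] T [ 0.15 -0.97  0.08]
t 11.38 stage x 3.4 y -0.0 z 55.6 mm yaw err -0.01 F stage x -1.62 y 4.90 z 4.92 grip 25.000276383943856 35.183140083344284 tool_z [ 1.4e-03 -4.0e-04 -1.0e+00] T [ 0.14 -1.01  0.07]
t 11.63 stage x 5.4 y -0.0 z 55.7 mm yaw err -0.01 F stage x -2.01 y 5.24 z 3.13 grip 25.000281552784145 35.064177074354305 tool_z [ 1.4e-03 -4.0e-04 -1.0e+00] T [ 0.1  -0.97  0.04]
```

The side force has grown: it now rides on the near flank. I centre it and continue.

```bash
python3 -m jog '[{"claw":30,"dx":0,"dy":0.4,"dz":0,"spin":0},{"claw":30,"dx":0,"dy":0.7,"dz":0,"spin":0},{"claw":30,"dx":0,"dy":0.7,"dz":0,"spin":0}]' >/dev/null; python3 chk.py && python3 -m jog '[{"claw":30,"dx":-1,"dy":0,"dz":0,"spin":0},{"claw":30,"dx":-2,"dy":0,"dz":0,"spin":0},{"claw":30,"dx":-2,"dy":0,"dz":0,"spin":0}]' >/dev/null; python3 chk.py && python3 -m jog '[{"claw":30,"dx":-1,"dy":0,"dz":0,"spin":0},{"claw":30,"dx":-2,"dy":0,"dz":0,"spin":0},{"claw":30,"dx":-2,"dy":0,"dz":0,"spin":0}]' >/dev/null; python3 chk.py
```

```text
t 11.88 stage x 5.4 y 0.1 z 55.6 mm yaw err -0.01 F stage x -1.74 y 3.95 z 6.17 grip 25.007803947664797 35.086508184098584 tool_z [ 2.e-04 -2.e-04 -1.e+00] T [ 0.13 -0.73  0.11]
t 12.13 stage x 7.3 y 0.1 z 55.5 mm yaw err -0.0 F stage x -0.97 y 4.05 z 4.53 grip 25.015556244179606 35.239397257690975 tool_z [ 4.e-04  0.e+00 -1.e+00] T [ 0.19 -0.82  0.2 ]
t 12.38 stage x 9.3 y 0.2 z 55.5 mm yaw err -0.0 F stage x -1.44 y 3.72 z 5.05 grip 25.01705439761281 35.37751257905771 tool_z [ 4.e-04  0.e+00 -1.e+00] T [ 0.25 -0.8   0.23]
```

```bash
python3 chk.py && python3 -m jog '[{"claw":30,"dx":-1,"dy":0,"dz":0,"spin":0},{"claw":30,"dx":-2,"dy":0,"dz":0,"spin":0},{"claw":30,"dx":-2,"dy":0,"dz":0,"spin":0}]' >/dev/null; python3 chk.py && python3 -m jog '[{"claw":30,"dx":-1,"dy":0,"dz":0,"spin":0},{"claw":30,"dx":-2,"dy":0,"dz":0,"spin":0},{"claw":30,"dx":-2,"dy":0,"dz":0,"spin":0}]' >/dev/null; python3 chk.py
```

```text
t 12.38 stage x 9.3 y 0.2 z 55.5 mm yaw err -0.0 F stage x -1.44 y 3.72 z 5.05 grip 25.01705439761281 35.37751257905771 tool_z [ 4.e-04  0.e+00 -1.e+00] T [ 0.25 -0.8   0.23]
t 12.63 stage x 9.4 y 0.2 z 55.4 mm yaw err 0.04 F stage x -4.91 y 3.28 z 8.22 grip 25.022626407444477 35.42753609963072 tool_z [-3.0e-04  3.1e-03 -1.0e+00] T [ 0.92 -0.67  0.12]
t 12.63 stage x 9.4 y 0.2 z 55.4 mm yaw err 0.04 F stage x -4.91 y 3.28 z 8.22 grip 25.022626407444477 35.42753609963072 tool_z [-3.0e-04  3.1e-03 -1.0e+00] T [ 0.92 -0.67  0.12]
```

The seat is met at stage x ≈ 9.4, nose about 14 mm inside the port. I firm the grip, add a little forward push, and press down.

```bash
python3 -m jog '[{"claw":30,"dx":-0.5,"dy":0.3,"dz":0,"spin":0},{"claw":30,"dx":-1,"dy":0.5,"dz":0,"spin":0},{"claw":30,"dx":-1.5,"dy":0.5,"dz":0,"spin":0},{"claw":30,"dx":-1.5,"dy":0.5,"dz":0,"spin":0},{"claw":30,"dx":-1.5,"dy":0.5,"dz":0,"spin":0}]' 45 >/dev/null; python3 chk.py;  python3 -m jog '[{"claw":30,"dx":0,"dy":0,"dz":0.4,"spin":0},{"claw":30,"dx":0,"dy":0,"dz":0.8,"spin":0},{"claw":30,"dx":0,"dy":0,"dz":0.8,"spin":0},{"claw":30,"dx":0,"dy":0,"dz":0.8,"spin":0}]' >/dev/null; python3 chk.py
```

```text
t 13.05 stage x 9.4 y 0.2 z 55.4 mm yaw err 0.07 F stage x -7.35 y 0.86 z 11.15 grip 45.02559112384915 35.136914058626004 tool_z [-0.0016  0.0058 -1.    ] T [ 1.68 -0.3   0.17]
t 13.38 stage x 9.5 y 0.2 z 55.4 mm yaw err 0.08 F stage x -9.92 y -0.26 z 15.35 grip 45.04277240484953 35.23021349442907 tool_z [-0.0015  0.0062 -1.    ] T [1.86 0.11 0.19]
```

```bash
python3 -m jog '[{"claw":30,"dx":0,"dy":0,"dz":0,"spin":0},{"claw":30,"dx":0,"dy":0,"dz":0,"spin":0},{"claw":30,"dx":0,"dy":0,"dz":0,"spin":0},{"claw":30,"dx":0,"dy":0,"dz":0,"spin":0},{"claw":30,"dx":0,"dy":0,"dz":0,"spin":0},{"claw":30,"dx":0,"dy":0,"dz":0,"spin":0},{"claw":30,"dx":0,"dy":0,"dz":0,"spin":0},{"claw":30,"dx":0,"dy":0,"dz":0,"spin":0}]' >/dev/null; python3 chk.py
python3 - <<'E'
from go import *
d=get_image("side");cv2.imwrite("pics/s5.png",cv2.resize(d["frame"][180:310,230:350],(554,600),interpolation=2)[:,:,::-1])
E
```

```text
t 14.05 stage x 9.5 y 0.2 z 55.3 mm yaw err 0.08 F stage x -8.99 y -1.09 z 15.54 grip 45.04253625869751 35.08573187848729 tool_z [-0.0015  0.0062 -1.    ] T [1.88 0.1  0.12]
```

View pics/s5.png

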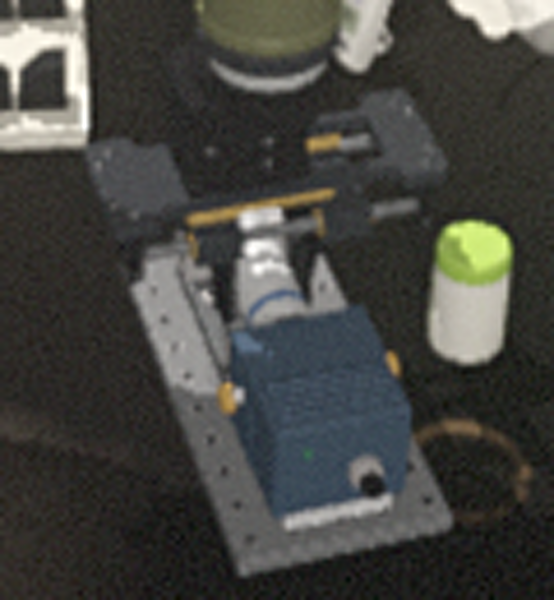

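The nose rings are hidden inside the port, with the blue band at about (275,300) near the housing. The jar stands where it was, and the forces are steady, so I hand in.

```bash
python3 -c "
from bench import *
print(close_job())"
```

```text
the job is handed in; nothing more can be done
None
```

I handed the job in with the barrel still held in the V, its nose against the seat about 14 mm inside the port. It is pressed down with about 15 N and pushed forward with about 9 N; the hand-in returned no verdict.

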